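# Set the bilge pump timer and start it

## Robot

A 7-joint arm with a two-finger parallel gripper is mounted at the origin on the work surface. World frame = base frame: x ahead of the robot, y to its left, z up, the work surface at z = 0. Lengths are in m, angles in rad, forces in N, time in s.
With the tool pointing down it reaches from about 0.425 to 0.875 m from the base axis. Payload 8.4 kg.
Tool frame: the origin (TCP) lies between the finger pads; the fingertips stand 19 mm ahead of it and the grasp point (between the pads) is the TCP; z points along the fingers, y is the line along which they close (so a half turn about z gives the same grasp; the last joint's range is limited). The gripper opens to 87 mm and grips with 3 to 60 N. Pads are 19 mm wide; open, the fingers measure 117 mm over their backs; the gripper's body (75 mm by 190 mm) begins 51 mm behind the grasp point.
Start: joints at [-1.376, 0.333, 0.04, 1.465, -0.013, 1.343, -0.059], TCP at [0.188, 0.622, 0.242] pointing down, gripper open.
Joint ranges: [-2.58, 2.58], [-0.38, 2.09], [-1.3, 1.39], [0.25, 2.4], [-1.5, 4.64], [0.08, 2.09], [-2.65, 2.65]. Speed limits (rad/s): [2.22, 2.22, 2.79, 2.79, 3.14, 3.14, 3.14].

## Interface

Orientations are given as a unit quaternion [w, x, y, z].
In Python, from rig import bot gives the robot as it stands. The module is installed in compiled form; this text tells all that it offers.
- The arm moves only by the shell command python3 -m handwheel 'ROWS'. ROWS is JSON, one flat list of numbers, 7 for each row, row after row: the turn, a rotation vector about the tool's x, y, z in rad, then the shift along the tool's x, y, z in cm, then the opening, from 0 (shut) to 1 (fully open). A call has 1 to 20 rows; each row is the pose to reach, as a shift and turn from the pose commanded when the call began, along the tool's axes at that moment; what a row does not reach only later rows make up. A row lasts 1/8 s, in which the tool goes at most 62.5 mm and 10.7 degrees, less where a joint would pass 70% of its speed; a pose out of reach is approached as far as the arm can. A call with a gripper value outside its range is refused whole. The fingers move at their own pace and stop on an object; the grip force is fixed at half the most. Time passes only in rows, so rows that repeat a pose let the fingers close. It gives the time, the measured TCP pose, the force, the opening and the grip force at its end, in the units of the state.
- bot.get_state(): the state, without advancing time (a new reading comes with each control period).
- bot.get_image(name): name is "scene" or "side" or "wrist"; returns a dict with "frame" (420x560x3 uint8, red, green, blue), "fx", "fy", "cx", "cy" (pixels), "R" (3x3) and "t" (3): a world point X has camera coordinates R X + t. Camera axes: x right, y down, z forward; pixel columns grow to the right and rows downward; lengths in m; the calibration is good to about 2 mm. A picture is of the moment at which its call begins. There is no depth.
- bot.sign_off(): hands the job in; it is judged then, once.
The state is a dict: "clock": time; "q": joint angles; "qd": joint speeds; "joint_torque": joint torques, N m; "tcp_pos": TCP position; "orientation": TCP orientation; "contact_force": force on the tool from outside, world axes, zero at the start; "torque": the same for the moment, N m; "finger_gap": finger opening in m; "grasp_force": force on a finger pad.
Only numpy, scipy, OpenCV 4.12 (cv2) and the standard library are available. Lean on these libraries where they do the work, as an engineer would, in place of code of your own. Each camera call takes 0.05 s, during which the arm holds its last target. There are 200 camera calls.

## Task

On the bilge pump timer, flick the teeth of the black star wheel with a fingertip to turn it anticlockwise (seen from above), click by click, until the tooth with the round stud points at the upright index post, without clicking past it. Take the finger off the wheel, then press the round start button fully down and let it come up again. Do not lift, tip or drag the timer, and leave everything else on the table alone.

Things in the scene. Friction and masses are not known exactly. Their poses are not given: they have to be found in the camera images.
- timer: The bilge pump timer: a loose grey steel box on rubber feet, 150 mm (its x) by 240 mm (its y) by 50 mm high, 1.9 to 2.6 kg, too heavy to slide under a light flick. Origin at the centre of its underside, z up; its -x long side faces the robot, turned by up to about 20 degrees. On its flat top: star wheel (axis at its x 0, y +50 mm), index post (+60, +50), start button (0, -75).
- wheel_axis (a point): Centre of the black plastic star wheel, on its vertical axis, 62 mm above the table. Round hub 54 mm across and six equal straight teeth 60 degrees apart, 8 mm wide with round ends, reaching 45 mm from the axis. Hub and teeth span 55 to 69 mm above the table (5 to 19 mm above the box top). This point's x axis turns with the wheel, along the studded tooth.
- stud (a point): Top centre of the round steel stud (12 mm across, 9 mm tall) that marks one tooth; it stands on the wheel 19 mm from the axis in line with that tooth, its top 78 mm above the table.
- post (a point): Top centre of the fixed steel index post, a pin 8 mm thick and 20 mm tall on the box top, 60 mm from the wheel's axis towards the box's +x side; its top is 70 mm above the table.
- wheel (a joint): Angle of the star wheel in rad, growing anticlockwise seen from above; 0: the studded tooth points at the post. It clicks every 60 degrees (1.047 rad) and springs to the nearest click when let go, forwards once past half-way. It starts two to four clicks short of 0 (about -2.09, -3.14 or -4.19). Turning takes about 2 to 4 N at a tooth's end.
- start_top (a point): Centre of the top of the steel start button, 28 mm across, in a round grey housing; it is pressed straight down 6 mm and springs back.
- start (a joint): Travel of the start button in m: 0 up, 0.006 fully down; fully down takes 5 N.
- tumbler: Glass tumbler, 72 mm across, 90 mm tall, standing beside the timer; origin at the centre of its foot. Leave alone.
- compass: Steel compass on a rubber foot with a glass dome, 80 mm across, 54 mm tall, beside the timer; origin at the centre of its underside. Leave alone.
- flashlight: Aluminium flashlight lying along its x, 136 mm long, head 38 mm across; origin below its middle. Leave alone.
- pencil: Pencil 150 mm long lying beyond the timer, along its x; origin below its middle. Leave alone.
- mug: White mug, 80 mm across, 95 mm tall; origin at the centre of its foot. Leave alone.
- logbook: Closed blue logbook, 150 by 210 by 18 mm; origin at the centre of its underside. Leave alone.
- near_edge (a point): Fixed point on the timer where the end of the tooth nearest the robot lies at every click: 45 mm from the wheel's axis towards the box's -x side, 62 mm above the table. A closed fingertip drawn straight past here towards the box's -y side, its flank passing about 31 mm (29 to 35) from the axis, pushes this tooth along and slips off it: exactly one click.

How it is judged:
By the outcome, as a careful person would: the job done as asked, in the order asked, and still so for the second after the job is handed in, with the robot touching nothing.
It also fails if it takes over 64 s, if anything falls off the work surface, if the arm or the gripper's body presses on something with over 40 N, if the wrist force passes 120 N, or if a joint passes its speed limit or range.

## Working session

There is one attempt and no reset: what is moved stays moved. The work goes in short steps, Python scripts to look and compute and a shell command to move; the robot and the scene stay as the last step left them, time stands still between calls to the robot, and variables do not carry over. Pictures are saved under pics/ and viewed, at most 10 in all, crops included, and the job is handed in when it is done.

```bash
mkdir -p pics; cat > h.py <<'E'
import numpy as np,cv2
from rig import bot
def grab(n,f):
    im=bot.get_image(n); cv2.imwrite(f,im["frame"][:,:,::-1]); np.savez(f[:-4]+'.npz',**im); return im
def ray(im,u,v,z):
    R=np.array(im["R"]);t=np.array(im["t"]);c=-R.T@t
    d=R.T@np.array([(u-im["cx"])/im["fx"],(v-im["cy"])/im["fy"],1.]); return c+d*(z-c[2])/d[2]
def tri(obs):
    A=np.zeros((3,3));b=np.zeros(3)
    for im,u,v in obs:
        R=np.array(im["R"]);c=-R.T@np.array(im["t"]);d=R.T@np.array([(u-im["cx"])/im["fx"],(v-im["cy"])/im["fy"],1.]);d/=np.linalg.norm(d)
        P=np.eye(3)-np.outer(d,d);A+=P;b+=P@c
    return np.linalg.solve(A,b)
E
python3 - <<'E'
from h import *
a=grab("scene","pics/s0.png");b=grab("side","pics/d0.png")
s=bot.get_state();print(s["tcp_pos"],s["orientation"],s["clock"])
for i in(a,b):print(-np.array(i["R"]).T@i["t"])
E
```

```text
[0.18813799 0.62177041 0.24078051] [-6.29410945e-05  1.46386763e-01  9.89227185e-01 -6.99313819e-04] 0.1
[ 1.14933935 -0.96271326  1.3011551 ]
[ 0.14708795 -0.99542334  0.72687067]
```

View pics/s0.png

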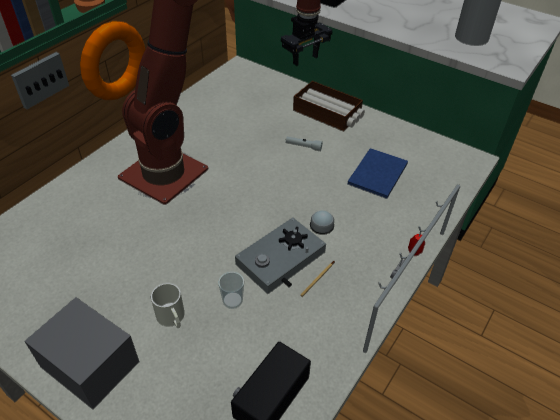

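View pics/d0.png

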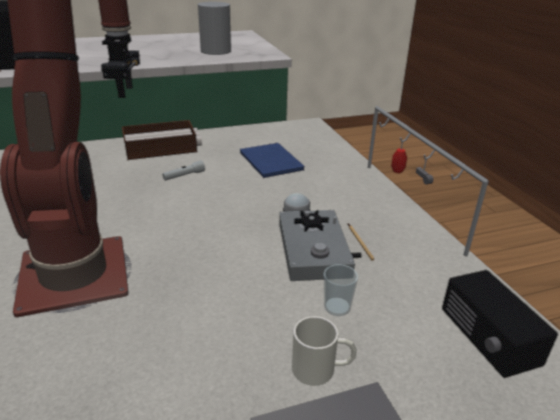

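The timer is at around (280,253) in the scene view, with its wheel at (293,238) and button at (262,260). In the side view the wheel is at (312,219) and the button at (320,250). The compass, tumbler and pencil stand close by.

```bash
python3 - <<'E'
from h import *
a=dict(np.load("pics/s0.npz"));b=dict(np.load("pics/d0.npz"))
w=tri([(a,293,238),(b,312,219)]);k=tri([(a,262,260),(b,320,250)]);print(w,k)
s=bot.get_state();from scipy.spatial.transform import Rotation as Ro
R=Ro.from_quat(s["orientation"],scalar_first=True).as_matrix();print(R)
d=w-k;print(np.degrees(np.arctan2(-d[0],d[1])))
print(R.T@(np.array([(w+k)[0]/2-.06,(w+k)[1]/2,.30])-s["tcp_pos"])*100)
E
```

```text
[ 0.57684969 -0.03541644  0.06620597] [ 0.54811728 -0.15582735  0.05971043]
[[-9.57141824e-01  2.89619442e-01 -3.29266656e-04]
 [ 2.89619618e-01  9.57140853e-01 -1.36513299e-03]
 [-8.02144887e-05 -1.40198797e-03 -9.99999014e-01]]
-13.420930700643751
[-50.8648854  -59.56879406  -5.83435954]
```

```bash
python3 -m handwheel '[0,0,0,-50.9,-59.6,-5.8,0, 0,0,0,-50.9,-59.6,-5.8,0, 0,0,0,-50.9,-59.6,-5.8,0, 0,0,0,-50.9,-59.6,-5.8,0, 0,0,0,-50.9,-59.6,-5.8,0, 0,0,0,-50.9,-59.6,-5.8,0, 0,0,0,-50.9,-59.6,-5.8,0, 0,0,0,-50.9,-59.6,-5.8,0, 0,0,0,-50.9,-59.6,-5.8,0, 0,0,0,-50.9,-59.6,-5.8,0, 0,0,0,-50.9,-59.6,-5.8,0, 0,0,0,-50.9,-59.6,-5.8,0, 0,0,0,-50.9,-59.6,-5.8,0, 0,0,0,-50.9,-59.6,-5.8,0, 0,0,0,-50.9,-59.6,-5.8,0, 0,0,0,-50.9,-59.6,-5.8,0, 0,0,0,-50.9,-59.6,-5.8,0]'
python3 -c "
from h import *
grab('wrist','pics/w1.png');print(bot.get_state()['tcp_pos'],bot.get_state()['finger_gap'])"
```

```text
clock: 2.22
tcp_pos: [0.5027, -0.0948, 0.2995]
orientation: [-0.0, 0.146, 0.989, 0.0]
contact_force: [-0.1, 0.4, 0.6]
finger_gap: 0.0003
grasp_force: 0.0
[ 0.50270509 -0.09501935  0.29955107] 0.0006199932024328426
```

View pics/w1.png

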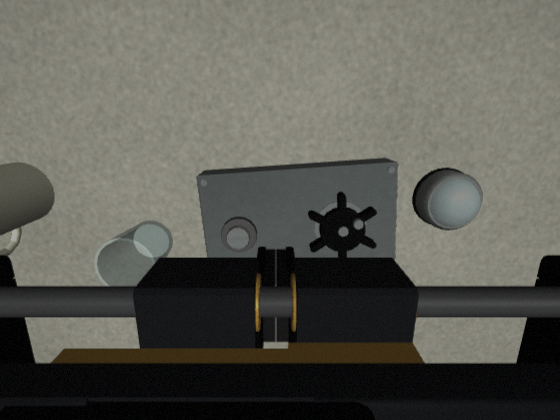

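The wrist view shows the wheel hub at (343,231), the stud at (358,224) on the upper-right tooth, and the button at (238,236). Up in the image is toward the robot. The post side is hidden under the gripper, so the wheel looks four clicks short. I'll shift the hand to see everything in a second wrist view.

```bash
python3 -m handwheel '[0,0,0,-5,-1.4,0,0, 0,0,0,-9,-1.4,0,0, 0,0,0,-9,-1.4,0,0, 0,0,0,-9,-1.4,0,0]'
python3 -c "
from h import *
i=grab('wrist','pics/w2.png')
f=cv2.resize(i['frame'][60:320,130:480],None,fx=2.2,fy=2.2,interpolation=2);cv2.imwrite('pics/w2c.png',cv2.convertScaleAbs(f[:,:,::-1],alpha=1.5))
print(i['R'],i['t'],bot.get_state()['tcp_pos'])"
```

```text
clock: 2.78
tcp_pos: [0.5844, -0.1353, 0.2993]
orientation: [-0.0, 0.147, 0.989, -0.0]
contact_force: [-0.2, 0.2, 0.1]
finger_gap: 0.0004
grasp_force: 0.0
[[ 2.90000491e-01  9.57026478e-01 -1.87722800e-04]
 [ 9.19971224e-01 -2.78717853e-01  2.75625298e-01]
 [ 2.63728387e-01 -8.01041713e-02 -9.61265135e-01]] [-0.03895883 -0.62449898  0.28088249] [ 0.58423559 -0.13518869  0.29976785]
```

View pics/w2c.png

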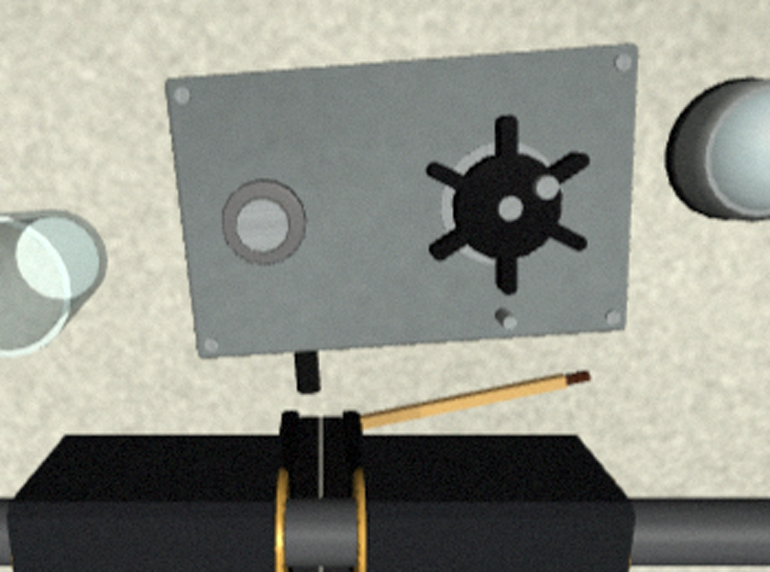

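The crop shows the whole timer: wheel hub at (510,208), stud at (547,188) on the upper-right tooth, post top at about (510,322) and button at (263,225). Anticlockwise to the post is 240°, so four clicks are needed.

```bash
python3 - <<'E'
from h import *
a=dict(np.load("pics/w1.npz"));b=dict(np.load("pics/w2.npz"))
f=lambda x,y:(x/2.2+130,y/2.2+60)
for n,p,q in(("cap",(343,231),(510,208)),("stud",(358,224),(547,188)),("btn",(238,236),(263,225))):print(n,tri([(a,*p),(b,*f(*q))]))
tips=[(507,117),(587,155),(585,245),(509,292),(433,255),(428,165)]
T=np.array([ray(b,*f(*t),.069) for t in tips]);ax=T.mean(0);print("axis",ax,np.linalg.norm(T-ax,axis=1))
# refine: bright button top & screws on known heights
po=ray(b,*f(510,322),.07);d=po-ax;print("post",po,np.linalg.norm(d),"yaw",np.degrees(np.arctan2(d[1],d[0])))
bt=ray(b,*f(263,225),.06);e=ax-bt;print("btn",bt,np.linalg.norm(e),"yaw",np.degrees(np.arctan2(-e[0],e[1])))
S=[ray(b,*f(*t),.05) for t in[(181,95),(623,62),(613,317),(210,345)]]
for p,q in((0,1),(3,2)):
  e=S[q]-S[p];print("yaw",np.degrees(np.arctan2(-e[0],e[1])),np.linalg.norm(e))
# finger width at tips z=.28
for x in(282,360):print(ray(b,*f(x,420),.28))
E
```

```text
cap [ 0.57762163 -0.03419347  0.06764622]
stud [ 0.57232684 -0.01584692  0.07288882]
btn [ 0.55045779 -0.15724739  0.05886528]
axis [ 0.57637189 -0.03501877  0.069     ] [0.04316197 0.04481499 0.04506997 0.04420893 0.04423542 0.04580041]
post [ 0.63515642 -0.0476207   0.07      ] 0.06012844508391767 yaw -12.099639816963924
btn [ 0.55046974 -0.15686117  0.06      ] 0.12488991446011212 yaw -12.001687389251508
yaw -12.813467016907499 0.22303424664111648
yaw -12.71946365009463 0.22330650194065674
[ 0.57334341 -0.14234631  0.28      ]
[ 0.57870969 -0.12463217  0.28      ]
```

```bash
python3 -m handwheel '[0,0,-0.077,4,6.1,5,0, 0,0,-0.077,8,12.3,10,0, 0,0,-0.077,8,12.3,15,0, 0,0,-0.077,8,12.3,17,0, 0,0,-0.077,8,12.3,17,0, 0,0,-0.077,8,12.3,17,0]'
cat > rel.py <<'E'
from h import *
from scipy.spatial.transform import Rotation as Ro
s=bot.get_state();R=Ro.from_quat(s["orientation"],scalar_first=True).as_matrix()
y=np.radians(-12.4);B=np.array([[np.cos(y),-np.sin(y)],[np.sin(y),np.cos(y)]])
print("rel axis in box mm",B.T@(s["tcp_pos"][:2]-np.array([.5765,-.0348]))*1e3,"z",s["tcp_pos"][2],"yaw",np.degrees(np.arctan2(-R[0,1],R[1,1])),s["clock"],s["contact_force"])
E
python3 rel.py; python3 -c "
from h import *
grab('wrist','pics/w3.png')"
```

```text
clock: 3.58
tcp_pos: [0.5449, 0.0049, 0.1318]
orientation: [0.001, 0.109, 0.994, 0.001]
contact_force: [0.1, 0.0, -0.6]
finger_gap: 0.0003
grasp_force: 0.0
rel axis in box mm [-39.41596596  31.98505527] z 0.13182205354802054 yaw -12.465581891421666 3.575 [ 0.06948469  0.03377183 -0.64165768]
```

View pics/w3.png

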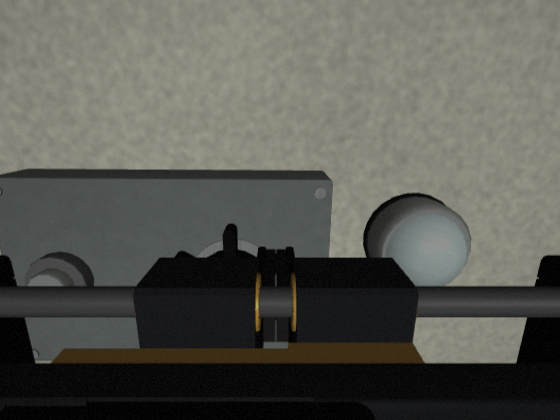

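The near tooth is at (231,226) and the finger at (258–297,250), so the finger is beside it and clear of the compass. I'll lower it and make the first flick, then lift.

```bash
python3 -c "
from h import *
b=dict(np.load('pics/w3.npz'));p=ray(b,231,225,.069)[:2];y=np.radians(-12.4);B=np.array([[np.cos(y),-np.sin(y)],[np.sin(y),np.cos(y)]]);print(B.T@(p-[.5765,-.0348]))"
python3 -m handwheel '[0,0,0,0.2,0,3,0, 0,0,0,0.2,0,5.4,0, 0,0,0,0.2,0,5.4,0, 0,0,0,0.2,-1,5.4,0, 0,0,0,0.2,-2,5.4,0, 0,0,0,0.2,-3,5.4,0, 0,0,0,0.2,-4,5.4,0, 0,0,0,0.2,-5,5.4,0, 0,0,0,0.2,-6,5.4,0, 0,0,0,0.2,-7,5.4,0, 0,0,0,0.2,-8,5.4,0, 0,0,0,0.2,-8,5.4,0]'
python3 rel.py;python3 -c "
from h import *
grab('scene','pics/s4.png');i=grab('side','pics/d4.png')
cv2.imwrite('pics/d4c.png',cv2.resize(np.hstack([i['frame'][180:280,260:370],np.load('pics/s4.npz')['frame'][200:300,230:340]]),None,fx=3.5,fy=3.5,interpolation=2)[:,:,::-1])"
```

```text
[-0.0479081   0.00242462]
clock: 5.12
tcp_pos: [0.5245, -0.073, 0.0756]
orientation: [-0.0, 0.109, 0.994, -0.0]
contact_force: [0.1, 0.2, 0.3]
finger_gap: 0.0002
grasp_force: 0.0
rel axis in box mm [-42.53495941 -48.49210661] z 0.07558887917205644 yaw -12.506011575968945 5.125 [0.06958951 0.1845321  0.25489389]
```

View pics/d4c.png

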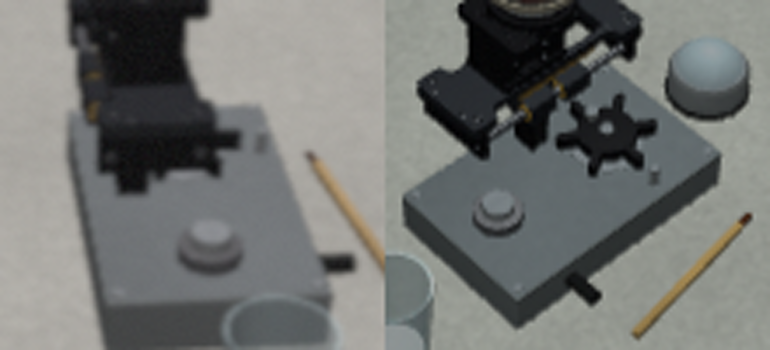

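The finger passed, but the stud isn't clearly visible here. I'll lift and look from the wrist.

```bash
python3 -m handwheel '[0,0,0,0,0,-5,0, 0,0,0,-4,0,-10,0, 0,0,0,-7,0,-15,0, 0,0,0,-8,0,-16,0, 0,0,0,-8,0,-16,0, 0,0,0,-8,0,-16,0]'
python3 rel.py; python3 -c "
from h import *
i=grab('wrist','pics/w5.png')
f=cv2.resize(i['frame'][40:320,130:480],None,fx=2,fy=2,interpolation=2);cv2.imwrite('pics/w5c.png',cv2.convertScaleAbs(f[:,:,::-1],alpha=1.5))"
```

```text
clock: 5.98
tcp_pos: [0.602, -0.0888, 0.2344]
orientation: [-0.001, 0.108, 0.994, 0.0]
contact_force: [0.2, -0.3, 0.2]
finger_gap: 0.0003
grasp_force: 0.0
rel axis in box mm [ 36.51383604 -47.25940807] z 0.2344468851178385 yaw -12.413775126649677 5.975 [ 0.22374592 -0.25247491  0.22084044]
```

View pics/w5c.png

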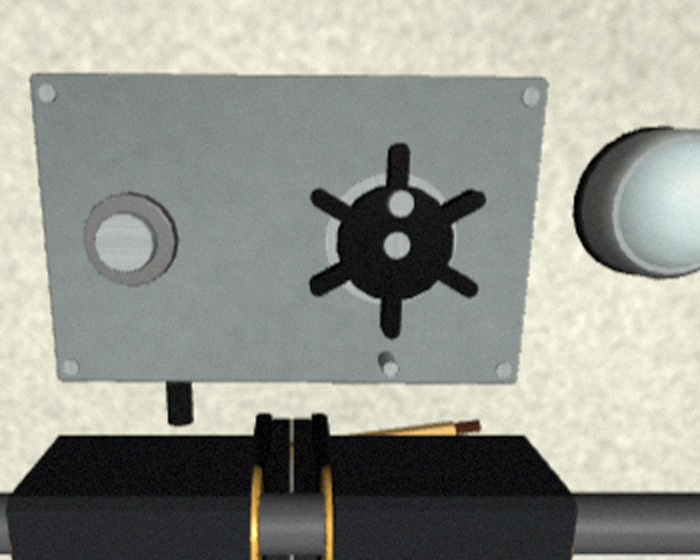

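One click gained: the stud at (401,204) is now on the tooth nearest the robot, the hub is at (397,245) and the post at (390,369). Three more to go. I'll refine the axis from this view.

```bash
python3 - <<'E'
from h import *
b=dict(np.load("pics/w5.npz"));f=lambda x,y:(x/2+130,y/2+40)
T=np.array([ray(b,*f(*t),.069) for t in[(398,145),(483,193),(475,293),(390,336),(313,290),(314,193)]]);ax=T.mean(0)
po=ray(b,*f(391,369),.07);bt=ray(b,*f(125,242),.0605);st=ray(b,*f(401,204),.078)
d=po-ax;e=ax-bt;print(ax,po,bt,st,np.degrees([np.arctan2(d[1],d[0]),np.arctan2(-e[0],e[1])]),np.linalg.norm(d),np.linalg.norm(e))
a=dict(np.load("pics/w2.npz"));print(tri([(a,263/2.2+130,225/2.2+60),(b,*f(125,242))]))
E
```

```text
[ 0.57657499 -0.0348201   0.069     ] [ 0.63550408 -0.04747751  0.07      ] [ 0.54973542 -0.15836421  0.0605    ] [ 0.55860113 -0.03056951  0.078     ] [-12.12240253 -12.25686876] 0.06028140863071942 0.1267113182649623
[ 0.5491866  -0.15560005  0.07097806]
```

```bash
python3 -m handwheel '[0,0,0,4,4,4,0, 0,0,0,7.9,8,8,0, 0,0,0,7.9,8,12,0, 0,0,0,7.9,8,12,0, 0,0,0,7.9,8,16,0, 0,0,0,7.9,8,16,0, 0,0,0,7.9,7,16,0, 0,0,0,7.9,6,16,0, 0,0,0,7.9,5,16,0, 0,0,0,7.9,4,16,0, 0,0,0,7.9,3,16,0, 0,0,0,7.9,2,16,0, 0,0,0,7.9,1,16,0, 0,0,0,7.9,0,16,0, 0,0,0,7.9,0,16,0, 0,0,0,7.9,0,12,0, 0,0,0,7.9,4,12,0, 0,0,0,7.9,8,12,0, 0,0,0,7.9,8,12,0]'
python3 rel.py
```

```text
clock: 8.4
tcp_pos: [0.5435, 0.0101, 0.1154]
orientation: [-0.0, 0.105, 0.994, 0.0]
contact_force: [-0.1, -0.7, -0.0]
finger_gap: 0.0007
grasp_force: 0.0
rel axis in box mm [-41.83278087  36.77083522] z 0.11538603144886615 yaw -12.082605115880716 8.4 [-0.0683556  -0.71282816 -0.02436022]
```

```bash
python3 -m handwheel '[0,0,0,0,0,0,0, 0,0,0,0,0,4,0, 0,0,0,0,0,4,0, 0,0,0,0,-1,4,0, 0,0,0,0,-2,4,0, 0,0,0,0,-3,4,0, 0,0,0,0,-4,4,0, 0,0,0,0,-5,4,0, 0,0,0,0,-6,4,0, 0,0,0,0,-7,4,0, 0,0,0,0,-8,4,0, 0,0,0,0,-8,4,0, 0,0,0,0,-8,0,0, 0,0,0,-4,-8,-6,0, 0,0,0,-8,-8,-12,0, 0,0,0,-8,-8,-12,0, 0,0,0,-8,-8,-12,0]'
python3 rel.py; python3 -c "
from h import *
i=grab('wrist','pics/w6.png')
f=cv2.resize(i['frame'][40:320,130:480],None,fx=2,fy=2,interpolation=2);cv2.imwrite('pics/w6c.png',cv2.convertScaleAbs(f[:,:,::-1],alpha=1.5))"
```

```text
clock: 10.52
tcp_pos: [0.6049, -0.0894, 0.2363]
orientation: [0.001, 0.108, 0.994, -0.0]
contact_force: [-1.1, -0.4, -0.3]
finger_gap: 0.0006
grasp_force: 0.0
rel axis in box mm [ 39.46280826 -47.27580123] z 0.23627694001639069 yaw -12.408971738393655 10.525 [-1.14964574 -0.38268323 -0.27324108]
```

View pics/w6c.png

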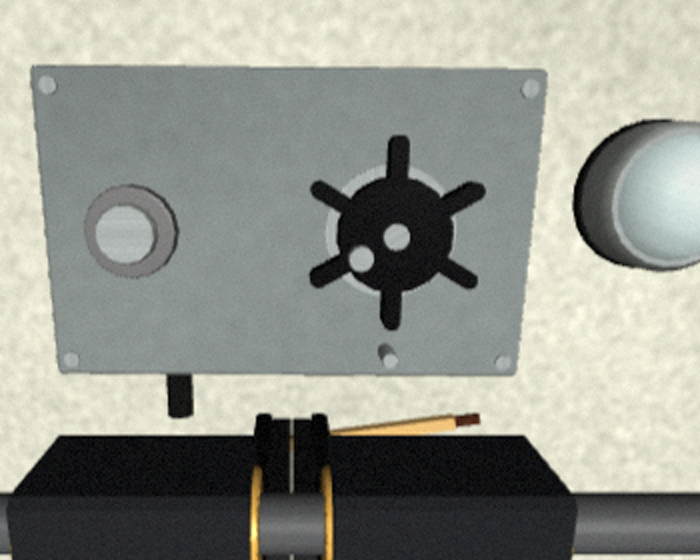

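Three clicks done: the stud at (361,258) is on the lower-left tooth, one short of the post at (390,360). One more flick.

```bash
python3 -m handwheel '[0,0,0,4,4,4,0, 0,0,0,8,8,8,0, 0,0,0,8,8,12,0, 0,0,0,8,8,12,0, 0,0,0,8,8,16,0, 0,0,0,8,8,16,0, 0,0,0,8,7,16,0, 0,0,0,8,6,16,0, 0,0,0,8,5,16,0, 0,0,0,8,4,16,0, 0,0,0,8,3,16,0, 0,0,0,8,2,16,0, 0,0,0,8,1,16,0, 0,0,0,8,0,16,0, 0,0,0,8,0,16,0, 0,0,0,8,0,12,0, 0,0,0,4,0,6,0, 0,0,0,0,0,0,0, 0,0,0,0,0,0,0, 0,0,0,0,0,0,0]'
python3 rel.py; python3 -c "
from h import *
i=grab('wrist','pics/w7.png')
f=cv2.resize(i['frame'][40:320,130:480],None,fx=2,fy=2,interpolation=2);cv2.imwrite('pics/w7c.png',cv2.convertScaleAbs(f[:,:,::-1],alpha=1.5))"
```

```text
clock: 13.08
tcp_pos: [0.6049, -0.0895, 0.2363]
orientation: [0.001, 0.108, 0.994, -0.0]
contact_force: [-0.3, 0.8, -1.5]
finger_gap: 0.0002
grasp_force: 0.0
rel axis in box mm [ 39.46555922 -47.28270232] z 0.23628597349983346 yaw -12.406900357113685 13.075 [-0.26707218  0.84331063 -1.4848737 ]
```

View pics/w7c.png

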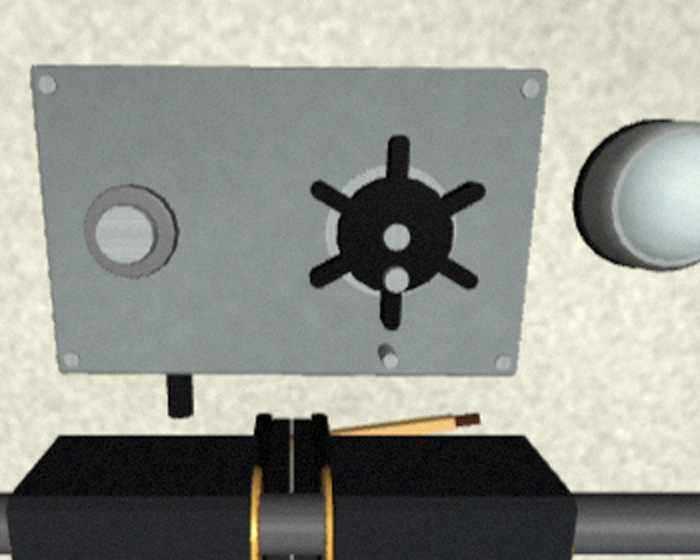

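The stud at (396,280) now points at the post at (390,360), so all four clicks are done. Next I'll hover over the button and probe down.

```bash
python3 -m handwheel '[0,0,0,3.9,-4,0,0, 0,0,0,3.9,-7.7,4,0, 0,0,0,3.9,-7.7,9,0, 0,0,0,3.9,-7.7,13,0, 0,0,0,3.9,-7.7,13,0, 0,0,0,3.9,-7.7,13,0]'
python3 rel.py
python3 -m handwheel '[0,0,0,0,0,0.5,0, 0,0,0,0,0,1,0, 0,0,0,0,0,1.2,0, 0,0,0,0,0,1.4,0, 0,0,0,0,0,1.4,0]'
```

```text
clock: 13.88
tcp_pos: [0.5493, -0.1563, 0.1065]
orientation: [0.0, 0.108, 0.994, -0.0]
contact_force: [-0.1, 0.1, 0.3]
finger_gap: 0.0006
grasp_force: 0.0
rel axis in box mm [  -0.47477854 -124.5181859 ] z 0.10647528102509482 yaw -12.425702898639797 13.875 [-0.14435495  0.10410187  0.33442689]
clock: 14.5
tcp_pos: [0.5493, -0.1563, 0.0916]
orientation: [-0.0, 0.108, 0.994, -0.0]
contact_force: [-0.0, -0.0, -0.0]
finger_gap: 0.0003
grasp_force: 0.0
```

Well centred. The tip is at z ≈ 0.073 with no contact, so I'll step further down.

```bash
python3 -m handwheel '[0,0,0,0,0,0.2,0, 0,0,0,0,0,0.4,0, 0,0,0,0,0,0.4,0, 0,0,0,0,0,0.4,0]'|sed -n '2p;4p'
python3 -m handwheel '[0,0,0,0,0,0.2,0, 0,0,0,0,0,0.2,0, 0,0,0,0,0,0.2,0]'|sed -n '2p;4p'
python3 -m handwheel '[0,0,0,0,0,0.2,0, 0,0,0,0,0,0.2,0, 0,0,0,0,0,0.2,0]'|sed -n '2p;4p'
python3 -m handwheel '[0,0,0,0,0,0.2,0, 0,0,0,0,0,0.2,0, 0,0,0,0,0,0.2,0]'|sed -n '2p;4p'
```

```text
tcp_pos: [0.5493, -0.1563, 0.0877]
contact_force: [-0.2, 0.3, 3.9]
tcp_pos: [0.5493, -0.1563, 0.0856]
contact_force: [-0.5, -0.7, 5.3]
tcp_pos: [0.5495, -0.1564, 0.0851]
contact_force: [-7.5, 3.0, 24.0]
tcp_pos: [0.5496, -0.1565, 0.0847]
contact_force: [-15.8, 5.3, 45.0]
```

It bottomed out at about z 0.0852, with the force rising sharply. I'll release straight up, then check.

```bash
python3 -m handwheel '[0,0,0,0,0,-0.6,0, 0,0,0,0,0,-1.5,0, 0,0,0,0,0,-5,0, 0,0,0,-4,7.7,-10,0, 0,0,0,-4,7.7,-15,0, 0,0,0,-4,7.7,-15.2,0, 0,0,0,-4,7.7,-15.2,0, 0,0,0,-4,7.7,-15.2,0]'
python3 rel.py; python3 -c "
from h import *
i=grab('wrist','pics/w8.png')
f=cv2.resize(i['frame'][40:320,130:480],None,fx=2,fy=2,interpolation=2);cv2.imwrite('pics/w8c.png',cv2.convertScaleAbs(f[:,:,::-1],alpha=1.5))"
```

```text
clock: 17.12
tcp_pos: [0.6036, -0.0904, 0.232]
orientation: [-0.001, 0.109, 0.994, -0.0]
contact_force: [0.2, 0.1, 0.2]
finger_gap: 0.0007
grasp_force: 0.0
rel axis in box mm [ 38.41278934 -48.50148244] z 0.23197787069054213 yaw -12.49663870488847 17.125 [0.24005719 0.06832812 0.18109263]
```

View pics/w8c.png

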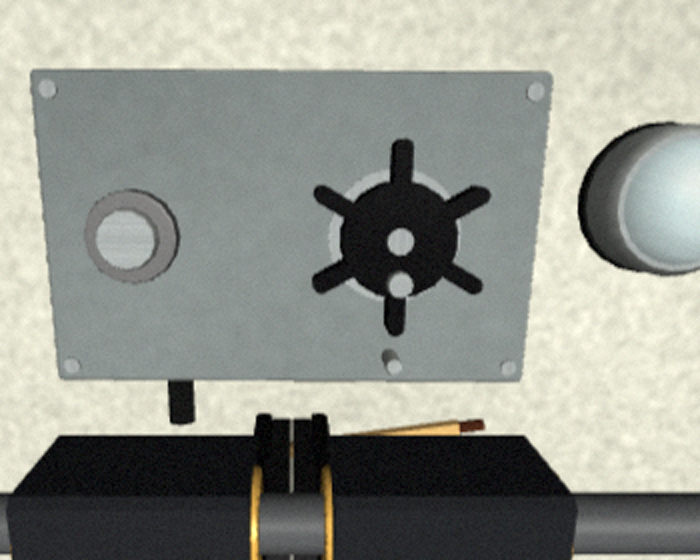

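The stud at (400,285) still points at the post at (393,366), the button at (125,240) is back up, and the timer and its neighbours haven't moved. I'm handing it in.

```bash
python3 -c "
from rig import bot
print(bot.sign_off())"
```

```text
the job is handed in; nothing more can be done
None
```

The job is handed in at about 17 s: four anticlockwise clicks put the studded tooth at the post, and the start button was pressed fully down and came back up; the fingertip pressed up to 45 N, over the 40 N limit given for the arm and gripper body but well under the 120 N wrist limit.

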